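Sweep a salvaged door's joint for hidden nails

TASK

Before this salvaged wood is planed, check the small door with one rounded end for hidden nails: take the nail-finder wand from its stand and guide its tip along the dark joint down the middle of that door, from the square end to the rounded end, slowly (about 3 cm a second), keeping the tip on the joint or within a centimetre above it. Then hang the wand back in its stand, upright and fully seated as you found it, and let go.

Things in the scene. Friction and masses are not known exactly. Their poses are not given: they have to be found in the camera images.
- wand: Nail-finder wand, loose, 0.2 kg, 180 mm long, round, hanging upright in its stand, tip down. Origin: on the axis at the centre of the black handle, where to grip (30 mm across, straight from 36 mm below to 40 mm above the origin); z points up the wand. Below the handle: a 54 mm collar narrowing as a cone (30 mm high), then a grey probe 14 mm across, 70 mm long, ending 140 mm below the origin.
- wand_tip (a point): Lower end of the wand's probe, on its axis; same axes as the wand.
- arched_door: Wooden panel 200 x 90 x 20 mm lying fixed on the table, one end square, the other half-round. Origin: centre of the underside; top face at z = 20 mm. x runs along the joint towards the rounded end: the joint is a dark straight line 4 mm wide on the top face at y = 0, from x = -100 mm (square end) to +100 mm (round end). The like-sized door with two square ends is not the one.
- stand_hole (a point): Centre of the hole in the wand's stand, at the top face, 110 mm above the table; z is up. The fixed open plywood stand is 90 x 90 mm, 110 mm high; its top plate, 10 mm thick on four corner posts, has one roundish (eight-sided) hole 39 mm across. The wand hangs in it by its cone, tip about 89 mm below this point.
Not all that is in view belongs to the job. Of the things that look like the wand, the smallest one is meant.

How it is judged:
By the outcome, as a careful person would: the job done as asked, in the order asked, and still so for the second after the job is handed in, with the robot touching nothing.
It also fails if it takes over 61 s, if anything falls off the work surface, if the arm or the gripper's body presses on something with over 40 N, if the wrist force passes 120 N, or if a joint passes its speed limit or range.

ROBOT

A 7-joint arm with a two-finger parallel gripper is mounted at the origin on the work surface. World frame = base frame: x ahead of the robot, y to its left, z up, the work surface at z = 0. Lengths are in m, angles in rad, forces in N, time in s.
With the tool pointing down it reaches from about 0.425 to 0.925 m from the base axis. Payload 6.8 kg.
Tool frame: the origin (TCP) lies on the centre line of the jaws, within the pads' length; the fingertips stand 14 mm ahead of it and the grasp point (between the pads) lies 5 mm behind it (r.nose_length is the distance from the TCP to the fingertips, in m); z points along the fingers, y is the direction in which the jaws open and shut (so a half turn about z gives the same grasp; the last joint's range is limited). The gripper opens to 85 mm and grips with 20 to 120 N. Pads are 22 mm wide; open, the fingers measure 114 mm over their backs; the gripper's body (76 mm by 85 mm) begins 54 mm behind the grasp point. The pads swing forward as they close: fully open they stand 13 mm farther back than shut.
Start: joints at [-1.33, 0.477, 0.022, 1.555, -0.011, 1.109, -0.083], TCP at [0.231, 0.634, 0.245] pointing down, gripper open.
Joint ranges: [-2.96, 2.96], [-0.34, 2.1], [-1.41, 1.46], [0.24, 2.44], [-1.37, 4.51], [0.17, 1.92], [-2.96, 2.96]. Speed limits (rad/s): [2.39, 2.39, 3.14, 3.14, 3.14, 3.14, 3.14].

INTERFACE

Orientations are given as a rotation vector (axis times angle).
In Python, from bench import r, imaging, look_for, outline_of gives the robot as it stands. The module is installed in compiled form; this text tells all that it offers.
- The arm moves only by the tool carry_out, never from a script. Its arguments are lists of equal length, an entry for each row: "offset": the shift along the tool's x, y, z as a fraction of full scale, a list of three; "turn": the turn, a rotation vector about the tool's x, y, z as a fraction of full scale, a list of three. A call has 1 to 8 rows; each row is the pose to reach, as a shift and turn from the pose commanded when the call began, along the tool's axes at that moment; what a row does not reach only later rows make up. Full scale, the value 1, is 0.5 m for a shift and 1.5 rad for a turn. A row lasts 1/10 s, in which the tool goes at most 50 mm and 8.59 degrees, less where a joint would pass 70% of its speed; a pose out of reach is approached as far as the arm can. A call with a number of a shift or a turn outside -1 to 1 is refused whole. A call with a gripper value outside its range is refused whole. "hand" is the closure, from 0 (fully open) to 1 (shut), set as the call begins (left out, the last holds). The fingers move at their own pace and stop on an object; "force" is the grip in N (left out, the last holds). Time passes only in rows, so rows that repeat a pose let the fingers close. It gives the time, the measured TCP pose, the force and the opening at its end, in the units of the state.
- r.get_obs(): the state, without advancing time (a new reading comes with each control period).
- imaging.grab_frame(name): name is "scene" or "top" or "wrist"; returns a dict with "pixels" (480x640x3 uint8, red, green, blue), "fx", "fy", "cx", "cy" (pixels), "R" (3x3) and "t" (3): a world point X has camera coordinates R X + t. Camera axes: x right, y down, z forward; pixel columns grow to the right and rows downward; lengths in m; the calibration is good to about 2 mm. A picture is of the moment at which its call begins. There is no depth.
- r.hand_in(): hands the job in, once; it reports no verdict.
Trained networks look in the newest picture that a camera, given by its name, has taken for a name from the list of things; names that differ only in an ending like _2 or _b are one class to them, and where a whole thing is asked for, a point or a joint stands for the part that bears it (a point fixed in the world has none). Each returns a list of dicts, best first, with "score" (0 to 1); they miss things now and then, are a little off and sometimes report something else, mostly with a low value. They report only what shows in the picture. A call takes as long as a camera call. They do not tell look-alikes from the thing itself.
- look_for(query, camera): "xyz" ([x, y, z] in m, in the coordinates of the camera as it stood for that picture, good to about 4 mm: the middle of the surface that is visible of it).
- outline_of(query, camera): "region" (480x640 bool, what is visible of it).
The state is a dict: "clock": time; "joints": joint angles; "qvel": joint speeds; "tau": joint torques, N m; "tcp_pos": TCP position; "orientation": TCP orientation; "contact_force": force on the tool from outside, world axes, zero at the start; "moment": the same for the moment, N m; "grip_width": finger opening in m.
Only numpy, scipy, OpenCV 4.12 (cv2) and the standard library are available. Lean on these libraries where they do the work, as an engineer would, in place of code of your own. Each camera call takes 0.05 s, during which the arm holds its last target. There are 200 camera calls.

## Working session

There is one attempt and no reset: what is moved stays moved. The work goes in short steps, Python scripts to look and compute and a tool call to move; the robot and the scene stay as the last step left them, time stands still between calls to the robot, and variables do not carry over. Pictures are saved under pics/ and viewed, about 8 in all and at most 12, crops included, and the job is handed in when it is done.

Besides the shell and the picture viewer there is one more tool, called after ">>>" by a JSON object that holds its "method" and its "body". carry_out: Moves the arm, as the interface text tells. Shift numbers are shares of 0.5 m and turn numbers shares of 1.5 rad, none past 1 either way. Its arguments: {"type":"object","properties":{"offset":{"type":"array","items":{"type":"array","items":{"type":"number","minimum":-1,"maximum":1}}},"turn":{"type":"array","items":{"type":"array","items":{"type":"number","minimum":-1,"maximum":1}}},"hand":{"type":"number"},"force":{"type":"number"}},"required":["offset","turn"]}

```bash
mkdir -p pics; cat > h.py <<'E'
import numpy as np, cv2
from scipy.spatial.transform import Rotation as Ro
from bench import r, imaging, look_for, outline_of
def grab(n,save=None):
    f=imaging.grab_frame(n)
    for k in('R','t'): f[k]=np.array(f[k])
    if save: cv2.imwrite('pics/'+save,f['pixels'][:,:,::-1])
    return f
def world(f,x): return f['R'].T@(np.array(x)-f['t'])
def proj(f,X):
    c=f['R']@np.array(X)+f['t']; return np.array([f['fx']*c[0]/c[2]+f['cx'],f['fy']*c[1]/c[2]+f['cy']])
def plane(f,u,v,z):
    d=f['R'].T@np.array([(u-f['cx'])/f['fx'],(v-f['cy'])/f['fy'],1]); o=-f['R'].T@f['t']
    return o+d*(z-o[2])/d[2]
E
python3 - <<'E'
from h import *
np.set_printoptions(precision=4,suppress=True)
for c in('scene','top'):
    f=grab(c,c+'.png')
    for q in('wand','arched_door','stand_hole'):
        for d in look_for(q,c): 
            X=world(f,d['xyz']);print(c,q,round(d['score'],2),X,proj(f,X))
o=r.get_obs();print(o)
E
```

```text
scene wand 0.96 [0.3624 0.0232 0.1759] [342.8321 192.0992]
scene wand 0.82 [ 0.4768 -0.0034  0.1472] [322.6122 246.6246]
scene wand 0.66 [0.4086 0.1159 0.1615] [403.6706 216.3713]
scene arched_door 0.7 [0.5909 0.1996 0.0174] [468.9753 379.0921]
scene stand_hole 0.89 [ 0.4925 -0.0036  0.0462] [321.408  308.6152]
top wand 0.84 [0.3821 0.1155 0.1752] [235.6136 273.7107]
top wand 0.67 [ 0.4631 -0.0055  0.1397] [315.5182 230.6358]
top wand 0.62 [0.3355 0.0127 0.143 ] [301.0692 307.9553]
top arched_door 0.92 [0.575  0.2071 0.0214] [206.2637 182.9414]
top stand_hole 0.56 [ 0.4498 -0.007   0.1092] [316.1066 242.2806]
{'clock': 0.4, 'joints': array([-1.3301,  0.4772,  0.0224,  1.5555, -0.0115,  1.1093, -0.0831]), 'qvel': array([-0.0009, -0.0019, -0.0007, -0.0007, -0.0008,  0.0017,  0.0006]), 'tau': array([ -0.0021, -59.5632,   1.6037, -28.1119,   0.0124,   0.004 ,
         0.    ]), 'tcp_pos': array([0.2307, 0.6343, 0.2451]), 'orientation': array([-0.5452, -3.0939,  0.0004]), 'contact_force': array([-0.6672, -0.1483,  0.1236]), 'moment': array([-0.0044,  0.0047,  0.0074]), 'grip_width': 0.08537103017710584}
```

```bash
python3 -c "
import cv2,numpy as np
a=cv2.imread('pics/scene.png');b=cv2.imread('pics/top.png')
print(a.shape)"
```

```text
(480, 640, 3)
```

View pics/scene.png

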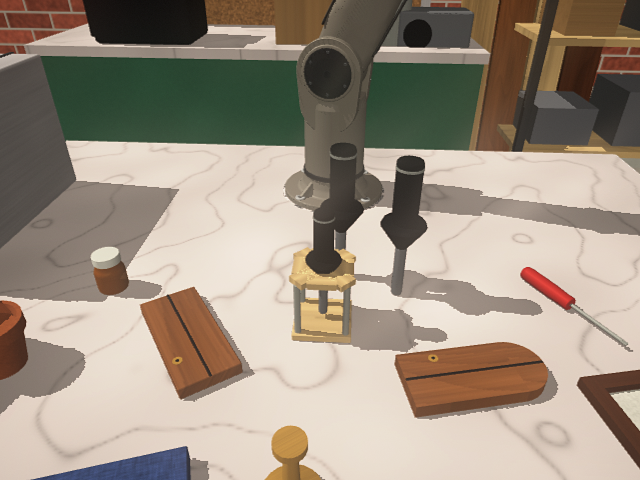

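View pics/top.png

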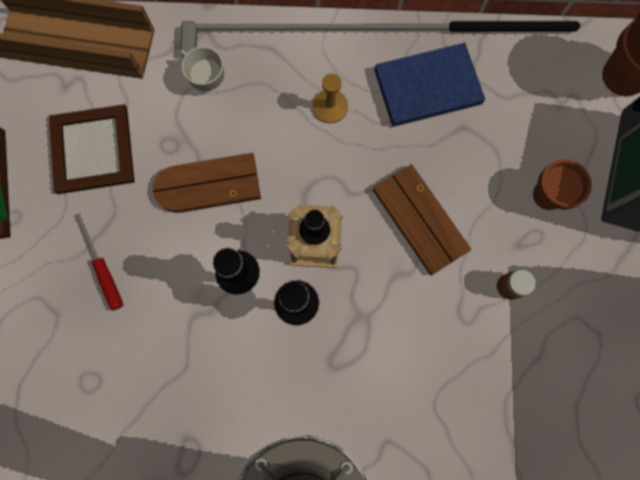

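The wand candidates are: one in the stand at top (315,228) and scene (323,240), and two bigger look-alikes standing free at top (235,270) and (297,302). The smallest is the one in the stand. The arched door is at top (206,183) and scene (470,378), with its rounded end toward +y. The other door, at (421,218), has two square ends.

```bash
python3 - <<'E'
from h import *
np.set_printoptions(precision=4,suppress=True)
for c in('scene','top'):
    f=grab(c)
    ds=outline_of('arched_door',c)
    for d in ds[:2]:
        m=d['region'].astype(np.uint8); v,u=np.nonzero(m); print(c,d['score'],u.mean(),v.mean(),m.sum())
    m=ds[0]['region'].astype(np.uint8)
    g=f['pixels'].astype(float).mean(2); er=cv2.erode(m,np.ones((3,3)))
    bh=cv2.morphologyEx(g.astype(np.uint8),cv2.MORPH_BLACKHAT,np.ones((9,9)))
    v,u=np.nonzero((er>0)&(bh>18))
    P=np.array([plane(f,a,b,0.02)[:2] for a,b in zip(u,v)])
    l=cv2.fitLine(P.astype(np.float32),cv2.DIST_HUBER,0,0.001,0.001).ravel(); dr=l[:2]; 
    if dr[1]<0: dr=-dr
    n=np.array([-dr[1],dr[0]]); k=abs((P-l[2:])@n)<.004; s=(P[k]-l[2:])@dr
    print(len(s),'dir',dr,'ends',l[2:]+dr*s.min(),l[2:]+dr*s.max(),s.max()-s.min())
    v,u=np.nonzero(m);Q=np.array([plane(f,a,b,0.02)[:2] for a,b in zip(u,v)])-l[2:]
    s=Q@dr; w=Q@n; kk=abs(w)<.01; print('region along',l[2:]+dr*s[kk].min(),l[2:]+dr*s[kk].max(),'width',w.min(),w.max())
    for d in outline_of('wand',c):
        m=d['region'];v,u=np.nonzero(m); print('wand',round(d['score'],2),u.min(),u.max(),v.min(),v.max())
    if c=='top': cv2.imwrite('pics/crop.png',cv2.resize(f['pixels'][130:330,140:360,::-1],(792,720))[:600])
    else: cv2.imwrite('pics/crop2.png',cv2.resize(f['pixels'][140:350,250:450,::-1],(571,600)))
f=grab('wrist','wrist0.png'); T=Ro.from_rotvec(r.get_obs()['orientation']).as_matrix(); o=-f['R'].T@f['t']
print('cam in tool',T.T@(o-r.get_obs()['tcp_pos']), 'axes', (f['R']@T), 'fx',f['fx']); print(T)
E
```

```text
scene 0.63 469.87720488466755 377.23450927182273 8844
412 dir [-0.1907  0.9816] ends [0.5973 0.1074] [0.5587 0.3058] 0.20217066627805602
region along [0.5977 0.105 ] [0.5582 0.3086] width -0.061476029785703525 0.04763451131241778
wand 0.87 380 426 156 295
wand 0.86 305 341 207 313
wand 0.66 322 362 144 248
top 0.56 207.69103129594623 183.25183784919133 4761
53 dir [-0.0408  0.9992] ends [0.5618 0.2528] [0.5596 0.3057] 0.05296303468959135
region along [0.5677 0.106 ] [0.5595 0.3082] width -0.07405710335639065 0.045271621090834366
wand 0.68 275 318 282 324
wand 0.61 299 328 210 244
wand 0.61 213 259 248 294
cam in tool [ 0.0677 -0.0004 -0.1275] axes [[ 0.0009  1.      0.0015]
 [-0.9628  0.0013 -0.2703]
 [-0.2703 -0.0012  0.9628]] fx 366.90696366908196
[[-0.9398  0.3418 -0.    ]
 [ 0.3418  0.9398  0.0001]
 [ 0.      0.0001 -1.    ]]
```

View pics/crop2.png

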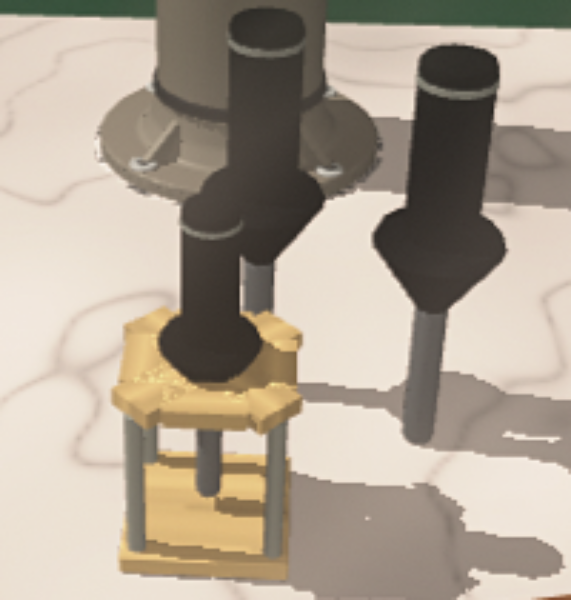

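Close crop: the stand's wand, with its cone in the plywood hole, is clearly smaller than the two free-standing ones, so it's the one to take.

```bash
python3 - <<'E'
from h import *
np.set_printoptions(precision=4,suppress=True)
a=grab('scene');b=grab('top')
def tri(p,q):
    A=[]
    for f,(u,v) in((a,p),(b,q)):
        K=np.array([[f['fx'],0,f['cx']],[0,f['fy'],f['cy']],[0,0,1]]);M=K@np.c_[f['R'],f['t']]
        A+=[u*M[2]-M[0],v*M[2]-M[1]]
    x=np.linalg.svd(np.array(A))[2][-1];return x[:3]/x[3]
print(tri((344,146),(294,290)),tri((411,162),(227,260)),tri((324,212.5),(314,218)))
o=r.get_obs();T=Ro.from_rotvec(o['orientation']).as_matrix()
# hover: tool x ->+y
T2=np.array([[0,1,0],[1,0,0],[0,0,-1.]])
print('off',T.T@(np.array([.46,-0.06,.36])-o['tcp_pos'])/.5,'turn',Ro.from_matrix(T.T@T2).as_rotvec()/1.5)
E
```

```text
[0.3521 0.0215 0.2489] [0.3923 0.1193 0.2429] [ 0.4698 -0.0026  0.1986]
off [-0.9056 -1.1483 -0.2294] turn [ 0.     -0.      0.8147]
```

>>> {"method": "carry_out", "body": {"offset": [[-0.1,-0.04,-0.1],[-0.2,-0.08,-0.18],[-0.3,-0.13,-0.23],[-0.38,-0.2,-0.23],[-0.46,-0.27,-0.23],[-0.54,-0.35,-0.23],[-0.58,-0.43,-0.23],[-0.62,-0.5,-0.23]], "turn": [[0,0,0.08],[0,0,0.17],[0,0,0.26],[0,0,0.35],[0,0,0.44],[0,0,0.53],[0,0,0.62],[0,0,0.71]], "hand": 0, "force": 60}}

```text
clock: 1.65
tcp_pos: [0.4271, 0.3307, 0.3599]
orientation: [2.048, 2.382, 0.001]
contact_force: [1.2, -0.3, 0.9]
grip_width: 0.0856
```

```bash
cat > go.py <<'E'
import sys
from h import *
np.set_printoptions(precision=4,suppress=True)
# usage: go.py x y z : shift and turn to the target TCP pose (tool x -> +y world, pointing down)
o=r.get_obs();T=Ro.from_rotvec(o['orientation']).as_matrix()
T2=np.array([[0,1,0],[1,0,0],[0,0,-1.]])
print(o['clock'],o['tcp_pos'],'off',T.T@(np.array([float(x) for x in sys.argv[1:4]])-o['tcp_pos'])/.5,'turn',Ro.from_matrix(T.T@T2).as_rotvec()/1.5)
E
python3 go.py .468 -.003 .36
```

```text
1.65 [0.4271 0.3307 0.3599] off [-0.6722 -0.0193 -0.0006] turn [ 0.0005 -0.0004  0.1004]
```

```bash
python3 go.py .575 .21 .36
```

```text
1.65 [0.4271 0.3307 0.3599] off [-0.2831  0.2562 -0.0002] turn [ 0.0005 -0.0004  0.1004]
```

>>> {"method": "carry_out", "body": {"offset": [[-0.07,0.06,0],[-0.14,0.13,0],[-0.21,0.19,0],[-0.28,0.256,0],[-0.283,0.256,0],[-0.283,0.256,0]], "turn": [[0,0,0.05],[0,0,0.1],[0,0,0.105],[0,0,0.105],[0,0,0.105],[0,0,0.105]]}}

```text
clock: 2.25
tcp_pos: [0.5755, 0.2116, 0.3593]
orientation: [2.225, 2.217, -0.001]
contact_force: [-0.7, 0.7, -0.2]
grip_width: 0.0854
```

```bash
python3 - <<'E'
from h import *
np.set_printoptions(precision=4,suppress=True)
f=grab('wrist','door.png'); m=None
for d in outline_of('arched_door','wrist'): print(d['score'],d['region'].sum()); m=d['region'] if m is None else m
g=cv2.cvtColor(f['pixels'],cv2.COLOR_RGB2GRAY); bh=cv2.morphologyEx(g,cv2.MORPH_BLACKHAT,np.ones((15,15)))
er=cv2.erode(m.astype(np.uint8),np.ones((3,3)))
v,u=np.nonzero((er>0)&(bh>18))
P=np.array([plane(f,a,b,0.02)[:2] for a,b in zip(u,v)])
l=cv2.fitLine(P.astype(np.float32),cv2.DIST_HUBER,0,0.001,0.001).ravel();dr=l[:2]*np.sign(l[1]);n=np.array([-dr[1],dr[0]])
k=abs((P-l[2:])@n)<.004; P=P[k]; s=(P-l[2:])@dr
print(len(P),'dir',dr,'ends',l[2:]+dr*s.min(),l[2:]+dr*s.max(),np.ptp(s))
E
python3 go.py .468 -.003 .36
```

```text
0.74 10461
565 dir [-0.2057  0.9786] ends [0.5953 0.1135] [0.5551 0.3047] 0.19530207898174234
2.35 [0.574  0.2142 0.3594] off [-0.4341 -0.2124 -0.0014] turn [-0.0005 -0.0004  0.0007]
```

View pics/door.png

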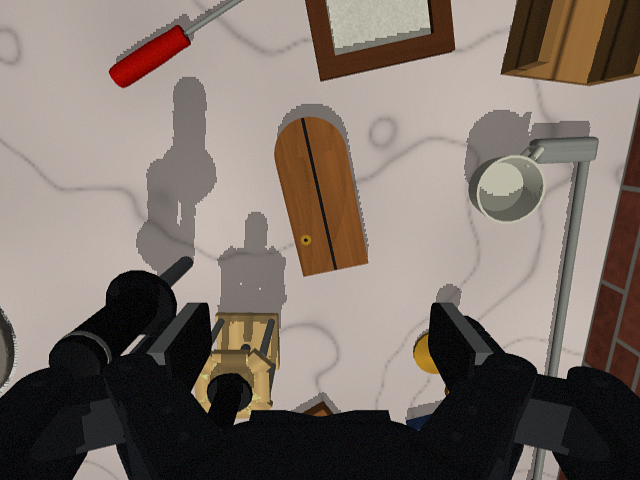

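Door view: the joint runs from the square end (336,271) to the round end (302,118). The stand and wand are at lower left (235,370). Scene and wrist fits agree to about 3 mm.

>>> {"method": "carry_out", "body": {"offset": [[-0.09,-0.03,0],[-0.18,-0.07,0],[-0.27,-0.1,0],[-0.36,-0.14,0],[-0.45,-0.17,0],[-0.54,-0.21,0],[-0.58,-0.212,0],[-0.58,-0.212,0]], "turn": [[0,0,0],[0,0,0],[0,0,0],[0,0,0],[0,0,0],[0,0,0],[0,0,0],[0,0,0]]}}

```text
clock: 3.15
tcp_pos: [0.4675, -0.0789, 0.3601]
orientation: [2.225, 2.217, 0.003]
contact_force: [0.4, 0.7, -0.4]
grip_width: 0.0852
```

```bash
python3 - <<'E'
from h import *
np.set_printoptions(precision=4,suppress=True)
f=grab('wrist','wand.png'); 
for q in('wand','stand_hole'):
  for d in look_for(q,'wrist'): X=world(f,d['xyz']);print(q,round(d['score'],2),X,proj(f,X))
for d in outline_of('wand','wrist'): v,u=np.nonzero(d['region']);print(round(d['score'],2),u.min(),u.max(),v.min(),v.max())
for z in(.2,.16,.11,.021): print(z,proj(f,[.4698,-.0026,z]))
np.savez('w.npz',**f)
E
python3 go.py .468 -.003 .36
```

```text
wand 0.62 [0.3895 0.0939 0.1432] [223.6416   9.2707]
stand_hole 0.94 [0.4669 0.0006 0.1082] [317.8615 128.7617]
0.72 292 347 105 164
0.69 186 265 0 36
0.63 86 226 56 148
0.2 [321.2701 129.2694]
0.16 [321.0404 130.7127]
0.11 [320.8222 132.0843]
0.021 [320.5501 133.7947]
3.35 [ 0.4688 -0.0747  0.3595] off [ 0.1433 -0.0012 -0.001 ] turn [-0.0001 -0.0002  0.0021]
```

View pics/wand.png

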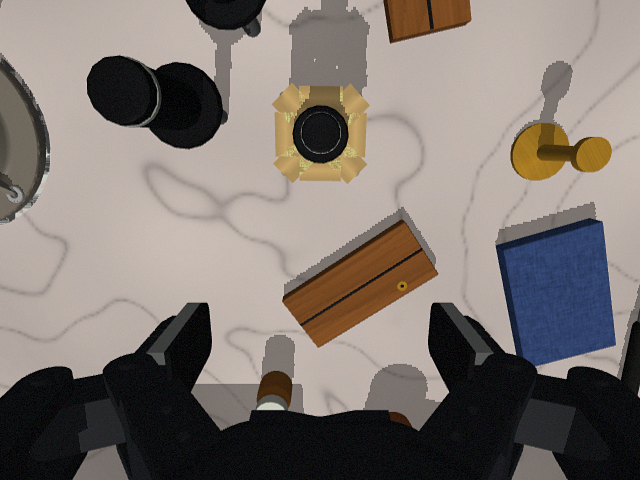

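>>> {"method": "carry_out", "body": {"offset": [[0.05,0.001,0.03],[0.1,0.002,0.07],[0.15,0.003,0.11],[0.15,0.003,0.15],[0.15,0.003,0.18],[0.15,0.003,0.18]], "turn": [[0,0,0],[0,0,0],[0,0,0],[0,0,0],[0,0,0],[0,0,0]]}}

```text
clock: 3.95
tcp_pos: [0.4688, -0.0001, 0.2675]
orientation: [-2.217, -2.223, 0.006]
contact_force: [0.3, -0.6, 0.5]
grip_width: 0.0853
```

```bash
cat > pose.py <<'E'
from h import *
np.set_printoptions(precision=4,suppress=True)
P=[];C=[];Q=[]
for i in range(8):
    f=grab('wrist'); o=r.get_obs(); P.append(o['tcp_pos']);Q.append(o['orientation']);C.append(-f['R'].T@f['t'])
P=np.array(P);T=Ro.from_rotvec(Q).mean().as_matrix()
print(o['clock'],'tcp',P.mean(0),'sd',P.std(0),'cam-derived tcp',np.mean(C,0)-T@np.array([.0677,-.0004,-.1275]),'z axis',T[:,2],'x axis',T[:,0],'F',o['contact_force'],o['grip_width'])
E
python3 pose.py; python3 - <<'E'
from h import *
f=grab('wrist','over.png')
print([proj(f,[.4698,-.003,z]) for z in(.2,.11)])
E
```

```text
4.35 tcp [ 0.4704 -0.0014  0.27  ] sd [0.0003 0.0004 0.0005] cam-derived tcp [ 0.4715 -0.0008  0.2697] z axis [ 0.0006  0.0002 -1.    ] x axis [-0.0003  1.      0.0002] F [ 0.5667 -0.0889  0.2134] 0.08534786646378284
[array([317.16895795, 266.66940541]), array([317.86111504, 229.75483346])]
```

View pics/over.png

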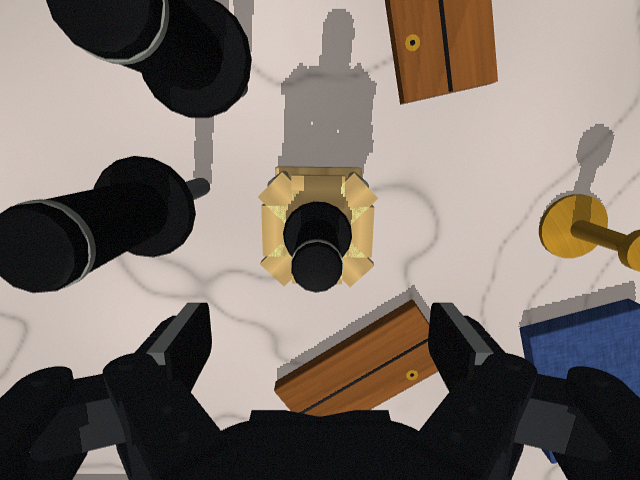

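Handle top seen at (317,267), matching the prediction, and the fingers straddle it. Descending and gripping.

>>> {"method": "carry_out", "body": {"offset": [[-0.003,-0.002,0.05],[-0.003,-0.002,0.1],[-0.003,-0.002,0.14],[-0.003,-0.002,0.18],[-0.003,-0.002,0.21],[-0.003,-0.002,0.228],[-0.003,-0.002,0.228],[-0.003,-0.002,0.228]], "turn": [[0,0,0],[0,0,0],[0,0,0],[0,0,0],[0,0,0],[0,0,0],[0,0,0],[0,0,0]]}}

```text
clock: 5.2
tcp_pos: [0.4695, -0.0035, 0.156]
orientation: [2.222, 2.22, 0.001]
contact_force: [0.8, 0.4, 0.2]
grip_width: 0.0854
```

>>> {"method": "carry_out", "body": {"offset": [[0,0,0],[0,0,0],[0,0,0],[0,0,0],[0,0,0],[0,0,0],[0,0,0],[0,0,0]], "turn": [[0,0,0],[0,0,0],[0,0,0],[0,0,0],[0,0,0],[0,0,0],[0,0,0],[0,0,0]], "hand": 1, "force": 50}}

```text
clock: 6.0
tcp_pos: [0.469, -0.0033, 0.1556]
orientation: [-2.222, -2.221, 0.0]
contact_force: [-1.7, -0.1, 3.0]
grip_width: 0.0292
```

```bash
python3 pose.py
```

```text
6.4 tcp [ 0.469  -0.0033  0.1555] sd [0. 0. 0.] cam-derived tcp [ 0.4702 -0.0031  0.1555] z axis [-0.0002  0.0001 -1.    ] x axis [0.0005 1.     0.0001] F [-2.1011  0.969   4.0615] 0.029030368929157245
```

>>> {"method": "carry_out", "body": {"offset": [[0,0,-0.03],[0,0,-0.07],[0,0,-0.12],[0,0,-0.17],[0,0,-0.21],[0,0,-0.23],[0,0,-0.23],[0,0,-0.23]], "turn": [[0,0,0],[0,0,0],[0,0,0],[0,0,0],[0,0,0],[0,0,0],[0,0,0],[0,0,0]]}}

```text
clock: 7.2
tcp_pos: [0.4685, -0.0034, 0.2696]
orientation: [-2.221, -2.221, 0.001]
contact_force: [-0.6, 0.6, -2.2]
grip_width: 0.0288
```

>>> {"method": "carry_out", "body": {"offset": [[0.03,0.034,0],[0.07,0.08,0],[0.11,0.125,0],[0.15,0.17,0],[0.19,0.216,0],[0.215,0.244,0],[0.224,0.255,0],[0.224,0.255,0]], "turn": [[0,0,0],[0,0,0],[0,0,0],[0,0,0],[0,0,0],[0,0,0],[0,0,0],[0,0,0]]}}

```text
clock: 8.0
tcp_pos: [0.5963, 0.1088, 0.2689]
orientation: [-2.221, -2.221, 0.004]
contact_force: [-1.1, -0.6, -2.5]
grip_width: 0.0287
```

```bash
python3 pose.py; python3 - <<'E'
from h import *
T=r.get_obs()['tcp_pos']
for c in('wrist','scene'):
    f=grab(c,c+'_held.png'); print(c,'tip',proj(f,T-[0,0,.1345]),'start',proj(f,[.5965,.109,.02]),'end',proj(f,[.5565,.306,.02]))
    p=proj(f,T-[0,0,.1345]).astype(int)
    x0,y0=max(p[0]-110,0),max(p[1]-130,0)
    cr=f['pixels'][y0:y0+250,x0:x0+260,::-1]; print('crop',x0,y0); globals()[c]=cv2.resize(cr,None,fx=1.5,fy=1.5,interpolation=cv2.INTER_CUBIC)
h=max(wrist.shape[0],scene.shape[0]); pad=lambda a:cv2.copyMakeBorder(a,0,h-a.shape[0],0,0,cv2.BORDER_CONSTANT)
cv2.imwrite('pics/held.png',np.hstack([pad(wrist),pad(scene)])); print(wrist.shape,scene.shape)
E
```

```text
8.4 tcp [0.596  0.1076 0.2703] sd [0.0002 0.0003 0.0005] cam-derived tcp [0.5972 0.1079 0.27  ] z axis [-0.0007 -0.0002 -1.    ] x axis [ 0.0017  1.     -0.0003] F [-0.2643  0.3495 -1.8788] 0.028901071198769824
wrist tip [318.6922685  236.31237174] start [319.20763785 207.47801295] end [274.46609976 -10.0836567 ]
crop 208 106
scene tip [410.32703283 311.94821463] start [401.77197861 378.27323156] end [541.06792497 361.50297099]
crop 300 181
(375, 390, 3) (375, 390, 3)
```

View pics/held.png

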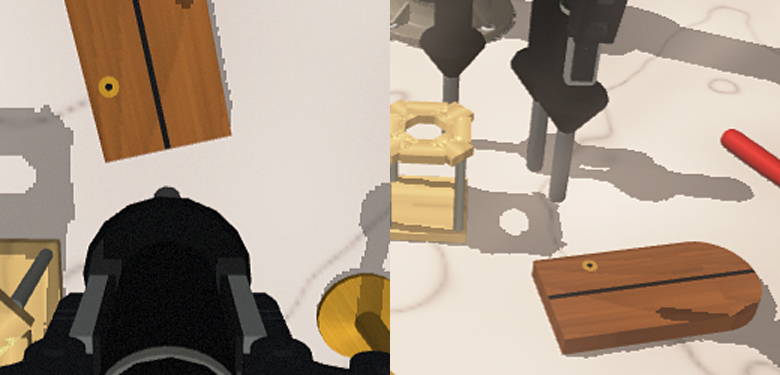

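Held straight: the tip sits within about 2 px of its prediction in both views. The joint start is at about y = 0.112. Lowering to about 4–5 mm above the door's top face.

>>> {"method": "carry_out", "body": {"offset": [[0,0.003,0.04],[0,0.003,0.08],[0,0.003,0.12],[0,0.003,0.155],[0,0.003,0.185],[0,0.003,0.205],[0,0.003,0.215],[0,0.003,0.215]], "turn": [[0,0,0],[0,0,0],[0,0,0],[0,0,0],[0,0,0],[0,0,0],[0,0,0],[0,0,0]]}}

```text
clock: 9.3
tcp_pos: [0.598, 0.1085, 0.1627]
orientation: [-2.222, -2.221, 0.001]
contact_force: [-0.3, -0.4, -2.4]
grip_width: 0.0292
```

```bash
python3 pose.py; python3 - <<'E'
from h import *
T=r.get_obs()['tcp_pos']
for c in('wrist','scene'):
    f=grab(c); print(c,'tip',proj(f,T-[0,0,.1345]),'start',proj(f,[.5965,.112,.02]),'end',proj(f,[.5555,.308,.02]))
    p=proj(f,T-[0,0,.1345]).astype(int)
    x0,y0=max(p[0]-90,0),max(p[1]-150,0)
    cr=f['pixels'][y0:y0+190,x0:x0+190,::-1]; print('crop',x0,y0); globals()[c]=cv2.resize(cr,None,fx=2,fy=2,interpolation=cv2.INTER_CUBIC)
cv2.imwrite('pics/low.png',np.hstack([wrist,scene]))
E
```

```text
9.7 tcp [0.5985 0.1086 0.1636] sd [0.0001 0.     0.0002] cam-derived tcp [0.5997 0.1089 0.1635] z axis [ 0.001   0.0004 -1.    ] x axis [0.0005 1.     0.0004] F [-0.6522 -0.5159 -2.509 ] 0.0285351858300918
wrist tip [318.62419581 236.29921121] start [316.25958814 229.04885416] end [248.76524868 -82.14508062]
crop 228 86
scene tip [402.27713682 374.70807842] start [404.02843594 378.3654058 ] end [542.27652    361.01787762]
crop 312 224
```

View pics/low.png

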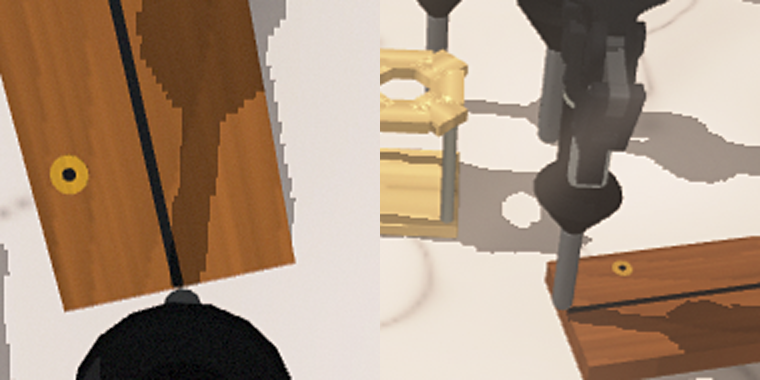

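```bash
python3 - <<'E'
from h import *
np.set_printoptions(precision=4,suppress=True)
f=grab('wrist'); g=cv2.cvtColor(f['pixels'],cv2.COLOR_RGB2GRAY).astype(float); P=[]
for row in range(10,226,3):
    u0=316.3-.217*(229-row); a=int(u0)-9; w=g[row,a:a+19]; w=np.clip(np.median(w)*.75-w,0,None)
    if w.sum()>20: P.append(plane(f,(w*np.arange(a,a+19)).sum()/w.sum(),row,.02)[:2])
P=np.array(P); l=cv2.fitLine(P.astype(np.float32),cv2.DIST_HUBER,0,1e-4,1e-4).ravel(); s=l[0]/l[1]
print(len(P),'slope dx/dy',s,'x at y=.1086,.2,.31',[l[2]+s*(y-l[3]) for y in(.1086,.2,.31)],P[:,1].min(),P[:,1].max(),'res',np.std(P[:,0]-l[2]-s*(P[:,1]-l[3])))
E
```

```text
72 slope dx/dy -0.21759425 x at y=.1086,.2,.31 [np.float32(0.59778744), np.float32(0.57789934), np.float32(0.55396396)] 0.11669361192195321 0.25815031617385076 res 0.00014522282137954424
```

>>> {"method": "carry_out", "body": {"offset": [[0.0058,-0.002,0.002],[0.0116,-0.003,0.004],[0.0174,-0.0043,0.006],[0.0232,-0.0055,0.008],[0.029,-0.0068,0.008],[0.0348,-0.008,0.008],[0.0406,-0.0093,0.008],[0.0464,-0.0105,0.008]], "turn": [[0,0,0],[0,0,0],[0,0,0],[0,0,0],[0,0,0],[0,0,0],[0,0,0],[0,0,0]]}}

```text
clock: 10.65
tcp_pos: [0.5928, 0.132, 0.1591]
orientation: [-2.222, -2.221, -0.0]
contact_force: [-0.3, 0.4, -2.7]
grip_width: 0.0289
```

>>> {"method": "carry_out", "body": {"offset": [[0.0058,-0.0013,0],[0.0116,-0.0025,0],[0.0174,-0.0038,0],[0.0232,-0.005,0],[0.029,-0.0063,0],[0.0348,-0.0075,0],[0.0406,-0.0088,0],[0.0464,-0.01,0]], "turn": [[0,0,0],[0,0,0],[0,0,0],[0,0,0],[0,0,0],[0,0,0],[0,0,0],[0,0,0]]}}

```text
clock: 11.45
tcp_pos: [0.5878, 0.1552, 0.159]
orientation: [-2.222, -2.221, 0.0]
contact_force: [0.1, 0.0, -2.4]
grip_width: 0.0293
```

>>> {"method": "carry_out", "body": {"offset": [[0.0058,-0.0013,0],[0.0116,-0.0025,0],[0.0174,-0.0038,0],[0.0232,-0.005,0],[0.029,-0.0063,0],[0.0348,-0.0075,0],[0.0406,-0.0088,0],[0.0464,-0.01,0]], "turn": [[0,0,0],[0,0,0],[0,0,0],[0,0,0],[0,0,0],[0,0,0],[0,0,0],[0,0,0]]}}

```text
clock: 12.25
tcp_pos: [0.5828, 0.1784, 0.159]
orientation: [-2.222, -2.221, 0.0]
contact_force: [-0.5, -0.3, -2.6]
grip_width: 0.0291
```

```bash
python3 - <<'E'
from h import *
o=r.get_obs();T=o['tcp_pos'];print(o['clock'],T,'line x here',.5978-.2176*(T[1]-.1086))
f=grab('wrist');g=cv2.cvtColor(f['pixels'],cv2.COLOR_RGB2GRAY).astype(float);P=[]
T=r.get_obs()['tcp_pos']
for row in range(60,215,3):
    X=plane(f,320,row,.02); u0=proj(f,[.5978-.2176*(X[1]-.1086)+0,X[1],.02])[0]
    u0=proj(f,[.5978-.2176*(plane(f,u0,row,.02)[1]-.1086),plane(f,u0,row,.02)[1],.02])[0]
    a=int(u0)-9; w=g[row,a:a+19]; w=np.clip(np.median(w)*.75-w,0,None)
    if w.sum()>20: P.append(plane(f,(w*np.arange(a,a+19)).sum()/w.sum(),row,.02)[:2])
P=np.array(P);s,b=np.polyfit(P[:,1],P[:,0],1);print(len(P),s,'line x at tcp y',s*T[1]+b,'tcp',T)
E
```

```text
12.25 [0.58283258 0.17838694 0.15901019] line x here 0.5826143613889364
52 -0.21880219661381653 line x at tcp y 0.5826999877056651 tcp [0.5827107  0.17911596 0.15898459]
```

Tracking is within a fraction of a millimetre of the joint. Continuing.

>>> {"method": "carry_out", "body": {"offset": [[0.0058,-0.0013,0],[0.0116,-0.0025,0],[0.0174,-0.0038,0],[0.0232,-0.005,0],[0.029,-0.0063,0],[0.0348,-0.0075,0],[0.0406,-0.0088,0],[0.0464,-0.01,0]], "turn": [[0,0,0],[0,0,0],[0,0,0],[0,0,0],[0,0,0],[0,0,0],[0,0,0],[0,0,0]]}}

```text
clock: 13.1
tcp_pos: [0.5779, 0.2016, 0.159]
orientation: [-2.222, -2.221, 0.0]
contact_force: [-1.0, -0.3, -2.4]
grip_width: 0.029
```

>>> {"method": "carry_out", "body": {"offset": [[0.0058,-0.0013,0],[0.0116,-0.0025,0],[0.0174,-0.0038,0],[0.0232,-0.005,0],[0.029,-0.0063,0],[0.0348,-0.0075,0],[0.0406,-0.0088,0],[0.0464,-0.01,0]], "turn": [[0,0,0],[0,0,0],[0,0,0],[0,0,0],[0,0,0],[0,0,0],[0,0,0],[0,0,0]]}}

```text
clock: 13.9
tcp_pos: [0.5729, 0.2248, 0.159]
orientation: [-2.222, -2.221, -0.0]
contact_force: [-0.6, -0.0, -2.1]
grip_width: 0.0291
```

>>> {"method": "carry_out", "body": {"offset": [[0.0058,-0.0013,0],[0.0116,-0.0025,0],[0.0174,-0.0038,0],[0.0232,-0.005,0],[0.029,-0.0063,0],[0.0348,-0.0075,0],[0.0406,-0.0088,0],[0.0464,-0.01,0]], "turn": [[0,0,0],[0,0,0],[0,0,0],[0,0,0],[0,0,0],[0,0,0],[0,0,0],[0,0,0]]}}

```text
clock: 14.7
tcp_pos: [0.5679, 0.248, 0.159]
orientation: [-2.222, -2.221, -0.0]
contact_force: [0.4, -0.8, -1.8]
grip_width: 0.0284
```

>>> {"method": "carry_out", "body": {"offset": [[0.0058,-0.0013,0],[0.0116,-0.0025,0],[0.0174,-0.0038,0],[0.0232,-0.005,0],[0.029,-0.0063,0],[0.0348,-0.0075,0],[0.0406,-0.0088,0],[0.0464,-0.01,0]], "turn": [[0,0,0],[0,0,0],[0,0,0],[0,0,0],[0,0,0],[0,0,0],[0,0,0],[0,0,0]]}}

```text
clock: 15.5
tcp_pos: [0.5629, 0.2712, 0.159]
orientation: [-2.222, -2.221, 0.0]
contact_force: [0.1, -0.4, -1.4]
grip_width: 0.0292
```

>>> {"method": "carry_out", "body": {"offset": [[0.0058,-0.0013,0],[0.0116,-0.0025,0],[0.0174,-0.0038,0],[0.0232,-0.005,0],[0.029,-0.0063,0],[0.0348,-0.0075,0],[0.0406,-0.0088,0],[0.0464,-0.01,0]], "turn": [[0,0,0],[0,0,0],[0,0,0],[0,0,0],[0,0,0],[0,0,0],[0,0,0],[0,0,0]]}}

```text
clock: 16.3
tcp_pos: [0.5579, 0.2944, 0.159]
orientation: [-2.222, -2.221, -0.0]
contact_force: [-0.7, 0.5, -2.3]
grip_width: 0.0288
```

```bash
python3 - <<'E'
from h import *
T=r.get_obs()['tcp_pos']
for c in('wrist','scene'):
    f=grab(c); p=proj(f,T-[0,0,.1345]); print(c,p,'end',proj(f,[.5545,.308,.02]))
    x0,y0=int(p[0])-95,int(p[1])-120
    globals()[c]=cv2.resize(f['pixels'][y0:y0+190,x0:x0+190,::-1],None,fx=2,fy=2)
cv2.imwrite('pics/end.png',np.hstack([wrist,scene]))
E
```

```text
wrist [318.7513225  236.26811802] end [314.1697021  216.93751411]
scene [533.76114632 359.6369162 ] end [542.03052553 360.47686682]
```

View pics/end.png

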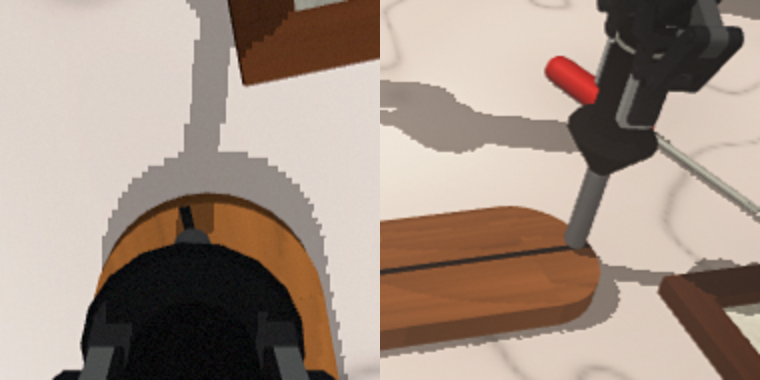

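>>> {"method": "carry_out", "body": {"offset": [[0.0058,-0.0013,0],[0.0116,-0.0025,0],[0.0174,-0.0038,0],[0.0232,-0.005,0],[0.029,-0.0063,0],[0.034,-0.0073,0],[0.034,-0.0073,0]], "turn": [[0,0,0],[0,0,0],[0,0,0],[0,0,0],[0,0,0],[0,0,0],[0,0,0]]}}

```text
clock: 17.1
tcp_pos: [0.5541, 0.3117, 0.1589]
orientation: [-2.221, -2.222, -0.0]
contact_force: [-0.6, -0.4, -3.0]
grip_width: 0.0286
```

>>> {"method": "carry_out", "body": {"offset": [[0,0,-0.03],[0,0,-0.07],[0,0,-0.12],[0,0,-0.17],[0,0,-0.21],[0,0,-0.24],[0,0,-0.24]], "turn": [[0,0,0],[0,0,0],[0,0,0],[0,0,0],[0,0,0],[0,0,0],[0,0,0]]}}

```text
clock: 17.8
tcp_pos: [0.5557, 0.3114, 0.2821]
orientation: [2.222, 2.22, 0.008]
contact_force: [0.5, 0.2, -3.1]
grip_width: 0.0289
```

```bash
python3 pose.py; python3 go.py .469 -.0033 .275
```

```text
18.2 tcp [0.5539 0.311  0.2783] sd [0.0004 0.0001 0.0008] cam-derived tcp [0.5553 0.3112 0.2788] z axis [-0.001  -0.0007 -1.    ] x axis [ 0.0005  1.     -0.0007] F [ 0.2223  0.3929 -2.0459] 0.02882773480195734
18.2 [0.554  0.311  0.2781] off [-0.6287 -0.1696  0.0071] turn [-0.0008  0.0007 -0.0003]
```

>>> {"method": "carry_out", "body": {"offset": [[-0.06,-0.02,0],[-0.14,-0.04,0],[-0.22,-0.06,0],[-0.3,-0.08,0],[-0.38,-0.1,0],[-0.46,-0.125,0],[-0.54,-0.15,0],[-0.59,-0.16,0]], "turn": [[0,0,0],[0,0,0],[0,0,0],[0,0,0],[0,0,0],[0,0,0],[0,0,0],[0,0,0]]}}

```text
clock: 19.0
tcp_pos: [0.4726, 0.0128, 0.2788]
orientation: [-2.225, -2.217, 0.001]
contact_force: [1.0, -0.4, -2.4]
grip_width: 0.0289
```

>>> {"method": "carry_out", "body": {"offset": [[-0.02,-0.005,0],[-0.0387,-0.0096,0],[-0.0387,-0.0096,0],[-0.0387,-0.0096,0]], "turn": [[0,0,0],[0,0,0],[0,0,0],[0,0,0]]}}

```text
clock: 19.4
tcp_pos: [0.4697, -0.0019, 0.279]
orientation: [-2.22, -2.223, -0.0]
contact_force: [0.3, 0.0, -2.1]
grip_width: 0.0288
```

```bash
python3 pose.py; python3 go.py .469 -.0033 .156;  python3 - <<'E'
from h import *
T=r.get_obs()['tcp_pos']
for c in('wrist','scene'):
    f=grab(c); p=proj(f,T-[0,0,.1345]); print(c,p,'hole',proj(f,[.469,-.0033,.11]))
    x0,y0=int(p[0])-95,int(p[1])-95
    print(x0,y0);globals()[c]=cv2.resize(f['pixels'][y0:y0+190,x0:x0+190,::-1],None,fx=2,fy=2)
cv2.imwrite('pics/back.png',np.hstack([wrist,scene]))
E
```

```text
19.8 tcp [ 0.4696 -0.0023  0.2789] sd [0.0001 0.0004 0.    ] cam-derived tcp [ 0.4708 -0.0019  0.2789] z axis [-0.0001 -0.0002 -1.    ] x axis [-0.0009  1.     -0.0002] F [-0.3759  0.5203 -1.5082] 0.02908870086639072
19.8 [ 0.4694 -0.0028  0.279 ] off [-0.0009 -0.0008  0.2459] turn [-0.0001  0.     -0.    ]
wrist [318.75726062 236.23244518] hole [318.3991944  226.32261466]
223 141
scene [323.20154893 245.38918011] hole [322.68432437 264.81372667]
228 150
```

View pics/back.png

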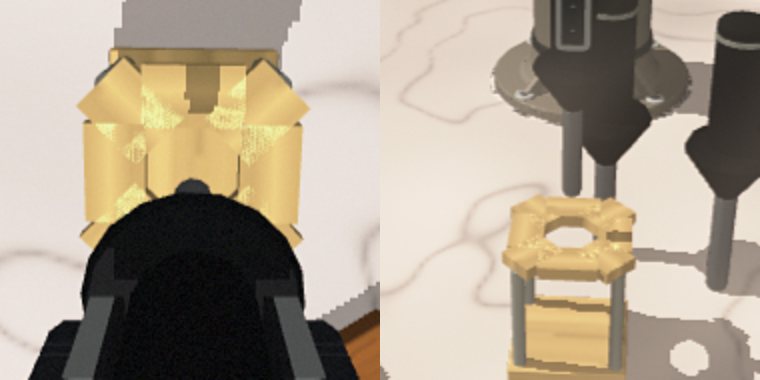

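Held tip over the hole: wrist (319,236), scene (323,247). The look-alike's probe at scene (340,249) is behind it. Lowering.

>>> {"method": "carry_out", "body": {"offset": [[-0.002,-0.001,0.04],[-0.002,-0.001,0.08],[-0.002,-0.001,0.12],[-0.002,-0.001,0.15],[-0.002,-0.001,0.18],[-0.002,-0.001,0.2],[-0.002,-0.001,0.21],[-0.002,-0.001,0.22]], "turn": [[0,0,0],[0,0,0],[0,0,0],[0,0,0],[0,0,0],[0,0,0],[0,0,0],[0,0,0]]}}

```text
clock: 20.7
tcp_pos: [0.4692, -0.0041, 0.169]
orientation: [2.222, 2.221, 0.001]
contact_force: [0.3, -0.3, -1.7]
grip_width: 0.0288
```

>>> {"method": "carry_out", "body": {"offset": [[0,0,0.005],[0,0,0.01],[0,0,0.015],[0,0,0.02],[0,0,0.024],[0,0,0.024],[0,0,0.024]], "turn": [[0,0,0],[0,0,0],[0,0,0],[0,0,0],[0,0,0],[0,0,0],[0,0,0]]}}

```text
clock: 21.4
tcp_pos: [0.4689, -0.004, 0.157]
orientation: [-2.222, -2.221, -0.0]
contact_force: [0.2, 0.1, -2.0]
grip_width: 0.029
```

```bash
python3 pose.py
```

```text
21.8 tcp [ 0.4689 -0.004   0.1571] sd [0. 0. 0.] cam-derived tcp [ 0.4701 -0.0038  0.1571] z axis [ 0.0001  0.0002 -1.    ] x axis [0.0004 1.     0.0002] F [ 1.0649 -0.5078 -1.9108] 0.02894319494021346
```

>>> {"method": "carry_out", "body": {"offset": [[0.0014,0,0.001],[0.0014,0,0.002],[0.0014,0,0.003],[0.0014,0,0.0032],[0.0014,0,0.0032],[0.0014,0,0.0032]], "turn": [[0,0,0],[0,0,0],[0,0,0],[0,0,0],[0,0,0],[0,0,0]]}}

```text
clock: 22.4
tcp_pos: [0.4691, -0.0034, 0.1558]
orientation: [2.222, 2.221, 0.001]
contact_force: [-2.2, 0.0, 4.7]
grip_width: 0.029
```

```bash
python3 pose.py
```

```text
22.8 tcp [ 0.4691 -0.0034  0.1557] sd [0. 0. 0.] cam-derived tcp [ 0.4703 -0.0032  0.1557] z axis [ 0.0003  0.0003 -1.    ] x axis [0.0006 1.     0.0003] F [-1.441   0.9672  4.8833] 0.02900248492654333
```

The force now matches the original seated state (+4.9 N against +4.1 N at the grasp). Releasing.

>>> {"method": "carry_out", "body": {"offset": [[0,0,0],[0,0,0],[0,0,0],[0,0,0],[0,0,0],[0,0,0],[0,0,0],[0,0,0]], "turn": [[0,0,0],[0,0,0],[0,0,0],[0,0,0],[0,0,0],[0,0,0],[0,0,0],[0,0,0]], "hand": 0}}

```text
clock: 23.6
tcp_pos: [0.4688, -0.0034, 0.1554]
orientation: [-2.222, -2.221, 0.0]
contact_force: [0.5, 0.3, 0.7]
grip_width: 0.0855
```

>>> {"method": "carry_out", "body": {"offset": [[0,0,-0.03],[0,0,-0.07],[0,0,-0.12],[0,0,-0.18],[0,0,-0.24],[0,0,-0.3],[0,0,-0.34],[0,0,-0.34]], "turn": [[0,0,0],[0,0,0],[0,0,0],[0,0,0],[0,0,0],[0,0,0],[0,0,0],[0,0,0]]}}

```text
clock: 24.4
tcp_pos: [0.4704, -0.0035, 0.3281]
orientation: [2.221, 2.219, 0.008]
contact_force: [1.5, 0.2, 1.2]
grip_width: 0.0846
```

```bash
python3 - <<'E'
from h import *
a=cv2.imread('pics/scene.png')[180:350,240:440]
f=grab('scene');b=f['pixels'][180:350,240:440,::-1]
w=grab('wrist')['pixels'][150:320,220:420,::-1]
cv2.imwrite('pics/final.png',cv2.resize(np.hstack([a,b]),None,fx=2,fy=2))
print('diff scene wand area',np.abs(a[20:150,55:110].astype(int)-b[20:150,55:110]).mean())
E
python3 pose.py
```

```text
diff scene wand area 1.7236829836829837
24.9 tcp [ 0.4683 -0.0035  0.3245] sd [0.0002 0.     0.0002] cam-derived tcp [ 0.4695 -0.0032  0.3245] z axis [-0.0016 -0.0006 -1.    ] x axis [ 0.0006  1.     -0.0006] F [0.5436 0.1316 0.7959] 0.08570514896815212
```

View pics/final.png

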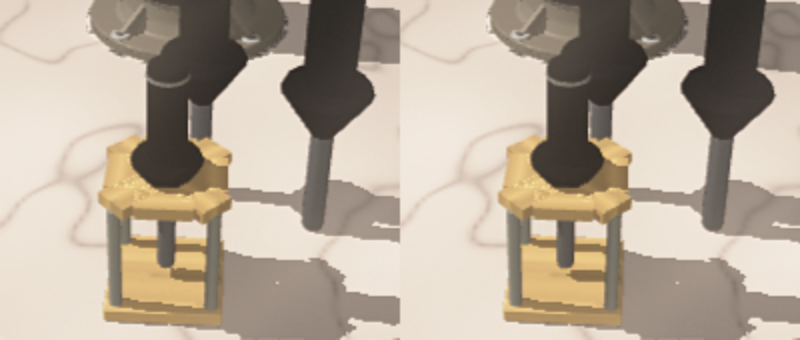

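Before (left) and after (right) look the same: the wand is upright and fully seated, and the gripper is clear. Handing in.

```bash
python3 -c "
from bench import r
r.hand_in()"
```

```text
the job is handed in; nothing more can be done
```

I took the smallest wand from its stand and ran its tip along the arched door's joint, from the square end to the rounded end. I then hung it back in the stand, let go and handed the job in at about 25 s.

- **Scan:** the tip moved at about 3 cm/s, starting and finishing about 4 mm past the ends of the joint. By calculation it stayed about 4.5 mm above the wood, having come down from about 9 mm in the first centimetre. A check partway along showed it within about 1 mm of the joint's centre line.
- **Pauses:** the tip stopped twice mid-joint for camera checks, about 0.05 to 0.1 s each.
- **Wand back in its stand:** just before release, the height and force matched those when I first gripped it (0.1557 m against 0.1555 m, 4.9 N against 4.1 N). The before and after pictures of the wand and stand look the same, and the gripper was open and well clear above it.
- **Disagreements:** the first scene-camera fit put the square end of the joint about 4 mm off, which closer views corrected. The wrist camera's calibration also differed from the arm's reported position by about 1.2 mm.

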